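# Close the circuit-board clamp with its fold-out crank

### The job

At the camper table, the circuit board in the blue clamp is still loose. Fold the red handle of the blue clamp's crank out until it stands upright, then turn the crank clockwise (seen from above) by this handle as far as it goes, so that the jaw closes on the board, and let go with the handle still standing up. Leave the crank and handle of the grey clamp alone.

Things in the scene. Friction and masses are not known exactly. Their poses are not given: they have to be found in the camera images.
- blue_crank (a joint): Angle of the blue clamp's crank about its vertical axis, rad, growing clockwise seen from above. Starts at 0 to 0.8; 2.8 is the stop, where the jaw (6 mm of travel per rad) meets the board. It stays where left and takes about 2 N at the handle to turn. The steel crank arm is a flat bar 14 mm wide, 7 mm thick, its top 75 mm above the table, reaching from the axis to 63 mm out.
- blue_handle (a joint): Fold angle of the blue clamp's red handle, rad. 0: flat along the top of the arm, pointing inwards from blue_pivot to the axis (starts 0 to 0.1); 1.57: straight up; stop at 1.65. Stays at any angle by friction (1 N at its end). Round red sleeve 15 mm across, free to spin on its pin, 12 to 56 mm from the pivot. Pinched from both sides 42 mm from the pivot it can be raised, then led round, in one grasp.
- blue_axis (a point): Point on the vertical axis of the blue clamp's crank, 86 mm above the table (height of the folded handle's centre line). The clamp is fixed to the table: blue gear housing 64 x 64 mm centred on this axis, top 50 mm above the table, base plate 200 x 90 mm; jaws and green circuit board, no higher than 50 mm, lie along this point's x axis. z up.
- blue_pivot (a point): Fold hinge of the red handle at the outer end of the crank arm: 60 mm from the crank's axis, 86 mm above the table, on the handle's centre line. It goes round with the crank. Its x axis points outwards along the arm; the hinge line is its y axis, level and square to the arm; z up.
- grey_grip (a point): Point on the centre line of the black folding handle of the other, grey clamp (same shape and size as the blue one), 42 mm from its fold hinge. A bystander: it must stay where it is.

How it is judged:
By the outcome, as a careful person would: the job done as asked, in the order asked, and still so for the second after the job is handed in, with the robot touching nothing.
It also fails if it takes over 43 s, if anything falls off the work surface, if the arm or the gripper's body presses on something with over 40 N, if the wrist force passes 120 N, or if a joint passes its speed limit or range.

### The arm

A 6-joint arm with a two-finger parallel gripper is mounted at the origin on the work surface. World frame = base frame: x ahead of the robot, y to its left, z up, the work surface at z = 0. Lengths are in mm, angles in rad, forces in N, time in s.
With the tool pointing down it reaches from about 325 to 875 mm from the base axis. Payload 4.4 kg.
Tool frame: the origin (TCP) lies on the centre line of the jaws, within the pads' length; the fingertips stand ahead of it and the grasp point (between the pads) lies 6 mm ahead of it (ctrl.tcp_to_tips is the z of the fingertips in the tool frame, in mm); z points along the fingers, y is the direction in which the jaws open and shut (so a half turn about z gives the same grasp; the last joint's range is limited). The gripper opens to 85 mm and grips with 20 to 120 N. Pads are 22 mm wide; open, the fingers measure 114 mm over their backs; the gripper's body (76 mm by 85 mm) begins 54 mm behind the grasp point. The pads swing forward as they close: fully open they stand 13 mm farther back than shut.
Start: joints at [-1.442, 0.207, 1.542, -0, 1.393, -0.15], TCP at [158.229, -552.803, 256.282] pointing down, gripper open.
Joint ranges: [-2.73, 2.73], [-0.86, 2.22], [0.23, 2.46], [-1.11, 4.25], [0.08, 2.63], [-2.82, 2.82]. Speed limits (rad/s): [2.79, 2.79, 3.14, 3.14, 3.14, 3.14].

### API

Orientations are given as a 3x3 rotation matrix whose columns are the frame's x, y, z axes.
In Python, from plant import ctrl, sensors, optics gives the robot as it stands. Calls block until the motion is done:
- ctrl.move_ptp(position, orientation): joint-space move of the TCP to a pose.
- ctrl.move_l(position, rot=None, vel=150, threshold=None): straight line of the TCP; rot=None keeps the orientation; vel is the mean speed in mm/s. With threshold (N) it stops when the force on the tool has changed by that much, and returns True; else False.
- ctrl.set_joints(angles): joint-space move.
- ctrl.gripper_to(opening, force=None): finger opening in mm; force is the grip in N (None keeps the last); returns when the fingers have stopped.
- ctrl.hold(seconds).
- ctrl.solve_ik(position, orientation): joint angles nearest the present ones, or None.
- sensors.read_state(): the state.
- optics.grab_frame(name): name is "scene" or "top" or "wrist"; returns (picture, depth): 420x560x3 uint8, red, green, blue; 420x560 float32, mm along the optical axis (not along the pixel's ray), 0 where there is no reading.
- optics.camera_params(name): a dict with "mtx" (3x3 intrinsics, pixels), "k1" (the pictures are not rectified: a ray, as slopes to the right and down, at radius r is drawn at 1 + k1 r^2 times it, then the intrinsics apply), "R" (3x3) and "t" (3): a world point X has camera coordinates R X + t; the wrist camera has in their place "T_tool_cam" (4x4, takes a point from camera to tool coordinates, whose origin is the TCP and whose axes are the flange's). Camera axes: x right, y down, z forward; pixel columns grow to the right and rows downward; lengths in mm; the calibration is good to about 2 mm. A picture is of the moment at which its call begins: read the wrist's pose just before it. camera_params takes no time and is no camera call.
A pose or a line that the arm cannot do raises ctrl.MotionError and nothing moves.
- ctrl.finish_job(): hands the job in, once; it reports no verdict.
The state is a dict: "t": time; "q": joint angles; "qvel": joint speeds; "tau": joint torques, N m; "eef_pos": TCP position; "eef_rot": TCP orientation; "force": force on the tool from outside, world axes, zero at the start; "wrist_torque": the same for the moment, N m; "grip_width": finger opening in mm.
Only numpy, scipy, OpenCV 4.12 (cv2) and the standard library are available. Lean on these libraries where they do the work, as an engineer would, in place of code of your own. Each camera call takes 0.05 s, during which the arm holds its last target. There are 200 camera calls.

## Working session

There is one attempt and no reset: what is moved stays moved. The work goes in short steps, each a Python script; the robot and the scene stay as the last script left them, time stands still between calls to the robot, and variables do not carry over. Pictures are saved under pics/ and viewed, about 8 in all and at most 12, crops included, and the job is handed in when it is done.

```bash
ls; mkdir -p pics; cat > h.py <<'E'
import numpy as np, cv2
from plant import ctrl, sensors, optics
def grab(n):
    s=sensors.read_state(); p,d=optics.grab_frame(n); return s,p,d
def pts(n,s,uv,depth=None,z=None):
    """pixels Nx2 -> world, by depth (mm) or plane height z"""
    c=optics.camera_params(n); uv=np.asarray(uv,float).reshape(-1,2)
    K=c["mtx"]; x=(uv-[K[0,2],K[1,2]])/[K[0,0],K[1,1]]; u=x.copy()
    for _ in range(8): u=x/(1+c["k1"]*(u**2).sum(1,keepdims=True))
    r=np.c_[u,np.ones(len(u))]
    if n=="wrist":
        T=c["T_tool_cam"]; R=s["eef_rot"]@T[:3,:3]; o=s["eef_rot"]@T[:3,3]+s["eef_pos"]
    else:
        R=np.array(c["R"]).T; o=-R@np.array(c["t"])
    w=r@R.T
    k=(np.asarray(depth).reshape(-1,1) if z is None else ((z-o[2])/w[:,2])[:,None])
    return o+k*w
def save(n,p): cv2.imwrite(f"pics/{n}.png",p[:,:,::-1])
E
python3 - <<'E'
from h import *
for n in("top","scene"):
    s,p,d=grab(n); save(n,p); np.save(n+"d",d); c=optics.camera_params(n); print(n,c["t"],-np.array(c["R"]).T@c["t"])
    hsv=cv2.cvtColor(p,cv2.COLOR_RGB2HSV)
    for nm,lo,hi in(("red",(172,120,60),(180,255,255)),("red0",(0,150,60),(6,255,255)),("blue",(100,120,40),(125,255,255)),("green",(45,100,30),(85,255,255))):
        m=cv2.inRange(hsv,lo,hi); k,_,st,ce=cv2.connectedComponentsWithStats(m)
        for i in range(1,k):
            if st[i,4]>40: print(nm,st[i],ce[i].round(1))
E
```

```text
pics
top [ 13.05009887 519.7169876  858.49854094] [320.0356869   11.71359467 951.17598155]
red0 [ 21 183  14  49 565] [ 26.8 207.7]
red0 [140 182  22  16 144] [150.7 189.5]
blue [ 162    0   28   80 1640] [174.1  39.1]
blue [ 276    0   23   79 1623] [286.8  37.5]
blue [357  58  13  12 124] [363.4  63.7]
blue [425  64  13  13 126] [431.  70.]
blue [120 115  39  24 259] [139.  125.2]
blue [139 156  39  23 323] [159.2 166.8]
blue [155 170  35  41 662] [173.  192.1]
green [ 195    0   79   67 3429] [234.8  33.7]
green [127 124  43  42 479] [148.9 144.1]
green [383 140  40  39 674] [401.8 159.9]
scene [ 317.41736045 -206.55923205 1045.80090706] [884.72956065 321.53007527 592.44581987]
red0 [387 200  36  33 209] [405.8 215.5]
red0 [370 212  49  30 260] [393.6 227.4]
red0 [373 309  32  14 287] [388.7 315.2]
red0 [544 411  16   9 114] [551.9 415.6]
blue [250   0  38  18 526] [269.6   7. ]
blue [ 13 241  15  12 132] [ 19.8 246.4]
blue [ 42 293  17  14 186] [ 49.9 299.4]
blue [ 338  306   48   55 1511] [360.  337.1]
blue [   0  325  131   95 6729] [ 68.8 381.6]
blue [329 355  58  25 417] [358.  364.6]
green [126 195  34  28 258] [143.8 206. ]
green [ 322  376   57   44 1067] [349.7 399.3]
green [  88  379   81   41 1779] [126.9 405.5]
```

```bash
python3 - <<'E'
import cv2,numpy as np
a=cv2.imread("pics/top.png");b=cv2.imread("pics/scene.png")
a=cv2.resize(a[90:270,80:320],None,fx=2.5,fy=2.5,interpolation=cv2.INTER_CUBIC)
cv2.imwrite("pics/topc.png",a)
from h import *
d=np.load("topd.npy")
uv=np.array([[150.7,189.5]]);P=pts("top",None,uv,z=86);print("red",P,d[189,150])
y,x=np.mgrid[150:230,120:210]
print(pts("top",None,[[150,189]],depth=[d[189,150]]))
E
```

```text
red [[563.22281268 247.54464222  86.        ]] 881.68774
[[560.46881029 245.25086821  99.2929299 ]]
```

View pics/topc.png

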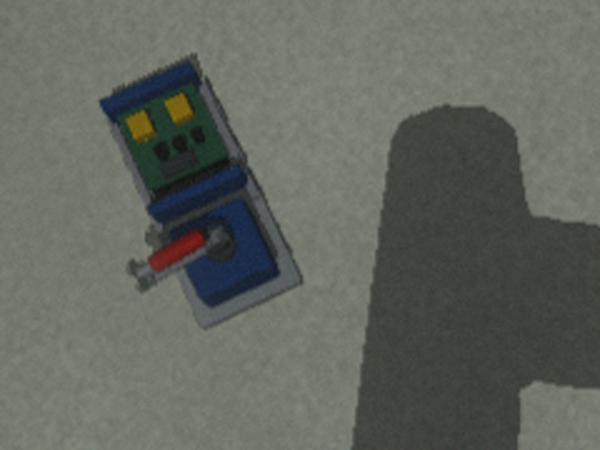

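View pics/scene.png

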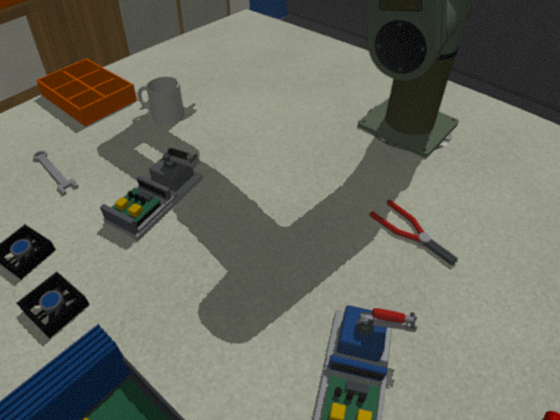

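The blue clamp sits left of centre in the top view. Its axis is at about px (167,186), the pivot at about (137,198), and the handle lies folded along the arm with the board towards the top. The scene view agrees, with the handle at (389,315). I'll go above it for a wrist-camera look.

```bash
python3 - <<'E'
from h import *
P=pts("top",None,[[167.2,186],[136.8,198.4]],z=80);print(P,np.linalg.norm(P[1]-P[0]),ctrl.tcp_to_tips)
print(optics.camera_params("wrist")["T_tool_cam"].round(2))
u=P[1]-P[0];u[2]=0;u/=np.linalg.norm(u);z=np.array([0,0,-1.]);h=np.cross([0,0,1],u)
best=None
for sgn in(1,-1):
    y=h*sgn; R=np.c_[np.cross(y,z),y,z]; c=(P[0]+P[1])/2
    T=optics.camera_params("wrist")["T_tool_cam"]
    off=R@T[:3,3]; off[2]=0
    t=c-off; t[2]=270
    q=ctrl.solve_ik(t,R); print(sgn,t,q)
    if q is not None and (best is None or abs(q[5])<abs(best[0][5])): best=(q,t,R)
ctrl.move_ptp(best[1],best[2]); ctrl.hold(.2)
s,p,d=grab("wrist"); save("w1",p); np.save("w1d",d); np.savez("w1s",pos=s["eef_pos"],rot=s["eef_rot"]); print(s["t"],s["eef_pos"],s["q"])
hsv=cv2.cvtColor(p,cv2.COLOR_RGB2HSV)
m=cv2.inRange(hsv,(0,150,60),(8,255,255))|cv2.inRange(hsv,(172,150,60),(180,255,255))
k,_,st,ce=cv2.connectedComponentsWithStats(m)
for i in range(1,k):
    if st[i,4]>80: print(st[i],ce[i])
E
```

```text
[[571.26518832 218.2684961   80.        ]
 [547.95499279 274.56738155  80.        ]] 60.93381425277334 25.0
[[-0.0000e+00 -9.7000e-01 -2.6000e-01  6.5880e+01]
 [ 1.0000e+00 -0.0000e+00 -0.0000e+00  1.0000e-01]
 [ 0.0000e+00 -2.6000e-01  9.7000e-01 -1.1827e+02]
 [ 0.0000e+00  0.0000e+00  0.0000e+00  1.0000e+00]]
1 [534.5051994  307.32396935 270.        ] None
-1 [584.71498172 185.5119083  270.        ] [ 1.66237535e-01  2.77330812e-01  1.42603932e+00 -4.44089210e-16
  1.43822252e+00 -2.26316501e-01]
3.2917 [584.88293425 184.93377888 269.98192119] [ 1.65275863e-01  2.77340939e-01  1.42606403e+00 -4.80163495e-05
  1.43822724e+00 -2.26312804e-01]
[ 23  76  48  71 746] [ 44.25067024 109.20375335]
[ 60  82  28  87 835] [ 76.44550898 125.60838323]
[277  91  19  51 732] [286.20765027 115.77459016]
```

View pics/w1.png

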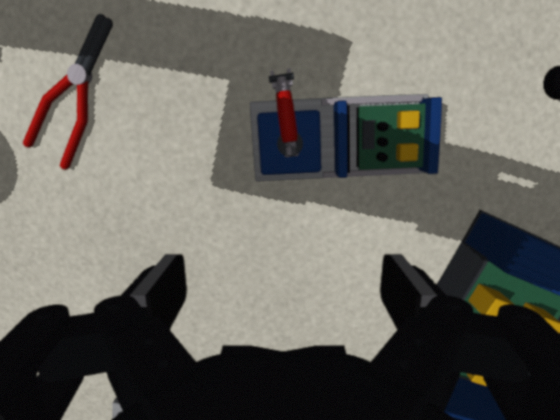

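The handle (red, about (286,116)) lies along the arm. The hinge is at about (283,77) and the axis hub at about (290,148). Next I'll fit the handle's line and the housing's centre to get the axis and pivot.

```bash
python3 - <<'E'
from h import *
z=np.load("w1s.npz"); s=dict(eef_pos=z["pos"],eef_rot=z["rot"]); p=cv2.imread("pics/w1.png")[:,:,::-1].copy()
hsv=cv2.cvtColor(p,cv2.COLOR_RGB2HSV)
m=cv2.inRange(hsv,(0,130,40),(8,255,255))|cv2.inRange(hsv,(172,130,40),(180,255,255)); m[:, :260]=0;m[:,310:]=0;m[200:]=0
v,u=np.nonzero(m); W=pts("wrist",s,np.c_[u,v],z=88)[:,:2]
c0,sz,a=cv2.minAreaRect(W.astype(np.float32)); print("minrect",c0,sz,a)
c=W.mean(0); ev=np.linalg.svd(W-c,full_matrices=False)[2][0]
if ev[1]<0: ev=-ev
print("red c",c,"dir",ev, "extent",np.ptp((W-c)@ev))
c=np.array(c0)
print("pivot",c+34*ev,"axis from handle",c-26*ev)
b=cv2.inRange(hsv,(100,110,30),(125,255,255)); b[:, :250]=0;b[:,326:]=0;b[:95]=0;b[185:]=0
v,u=np.nonzero(b); B=pts("wrist",s,np.c_[u,v],z=50)[:,:2]; print("housing",cv2.minAreaRect(B.astype(np.float32)))
print("hinge/hub px",pts("wrist",s,[[283,77],[290,149]],z=80))
d=np.load("w1d.npy"); uv=np.array([[286,116],[284,100],[288,135],[275,165]]);print(pts("wrist",s,uv,depth=d[uv[:,1],uv[:,0]]).round(1))
c=cv2.resize(p[60:190,230:460],None,fx=3,fy=3,interpolation=cv2.INTER_CUBIC);
t=np.load("topd.npy")
p2=cv2.imread("pics/top.png")[:,:,::-1].copy();h2=cv2.cvtColor(p2,cv2.COLOR_RGB2HSV)
m=cv2.inRange(h2,(0,130,40),(8,255,255));m[:,:130]=0;m[:,180:]=0;v,u=np.nonzero(m);W=pts("top",None,np.c_[u,v],z=88)[:,:2];print("top red",cv2.minAreaRect(W.astype(np.float32)))
E
```

```text
minrect (562.7149658203125, 248.06600952148438) (14.726109504699707, 44.65252685546875) 30.260149002075195
red c [562.72133889 247.86506546] dir [-0.5050042   0.86311689] extent 44.652628674715785
pivot [545.544823   277.41198362] axis from handle [575.84507504 225.62497051]
housing ((575.7451171875, 225.57598876953125), (61.73509216308594, 61.91633605957031), 25.429563522338867)
hinge/hub px [[546.85205877 278.61613282  80.        ]
 [577.24365646 222.05319837  80.        ]]
[[562.2 248.1  97. ]
 [555.6 259.8  97.2]
 [570.  233.9  98.6]
 [570.9 198.8  50.4]]
top red ((562.1553344726562, 247.55233764648438), (14.23655891418457, 42.55551528930664), 31.998624801635742)
```

Two views agree to 1 mm: axis (575.8, 225.6), pivot (545.5, 277.4). The housing centre matches too. I'll grasp near the fingertips, since the arm under the sleeve leaves only 0.5 mm of clearance, and then raise the handle.

```bash
cat >> h.py <<'E'
AX=np.array([575.8,225.6]); U0=np.array([-0.505,0.863]); U0/=np.linalg.norm(U0)
PH0=np.arctan2(U0[1],U0[0])
_y=-np.cross([0,0,1],np.r_[U0,0]); _z=np.array([0,0,-1.]); R0=np.c_[np.cross(_y,_z),_y,_z]
G=16.0  # gripped point ahead of TCP
def tcp(turn,fold,L=42.,r=60.):
    a=PH0-turn; u=np.array([np.cos(a),np.sin(a)])
    return np.r_[AX+u*(r-L*np.cos(fold)),86+L*np.sin(fold)+G]
E
python3 - <<'E'
from h import *
a=tcp(0,0.05)
ctrl.gripper_to(40,force=30)
ctrl.move_ptp(a+[0,0,60],R0); print(ctrl.move_l(a,vel=80,threshold=8)); s=sensors.read_state();print(s["t"],s["eef_pos"]-a,s["force"])
ctrl.gripper_to(5,force=30); s=sensors.read_state();print("width",s["grip_width"],s["force"],s["t"])
if 10<s["grip_width"]<20:
    for f in np.linspace(.05,1.57,9)[1:]:
        ctrl.move_l(tcp(0,f),vel=50); s=sensors.read_state();print(f.round(2),s["force"].round(1),s["wrist_torque"].round(2),round(s["grip_width"],1),s["t"])
_,p,d=grab("scene"); save("s2",cv2.resize(p[230:400,300:500],None,fx=3,fy=3,interpolation=cv2.INTER_CUBIC))
E
```

```text
False
5.3 [0.40303623 0.1519754  0.33372139] [ 1.36077014e+00 -2.79844332e-01 -1.31659161e-03]
width 13.317285832674427 [-1.0926363  -1.27980849  1.56981247] 5.6417
0.24 [-1.4 -2.5 -0.6] [-0.37  0.08  0.01] 13.2 5.95
0.43 [-0.6 -1.4 -1.2] [-0.4   0.23 -0.01] 13.5 6.2583
0.62 [-1.8 -2.3 -2.2] [-0.37  0.29  0.01] 13.6 6.5667
0.81 [-2.9 -1.4 -2.4] [-0.37  0.34 -0.01] 13.5 6.875
1.0 [-1.9 -1.5 -1.5] [-0.45  0.25 -0.01] 13.5 7.1833
1.19 [-0.9 -2.   0.1] [-0.53  0.16 -0.04] 13.2 7.4917
1.38 [-0.6 -3.6  1.8] [-0.67 -0.05 -0.03] 13.5 7.8
1.57 [-0.4 -3.1  5.1] [-0.61 -0.05 -0.02] 13.6 8.1083
```

View pics/s2.png

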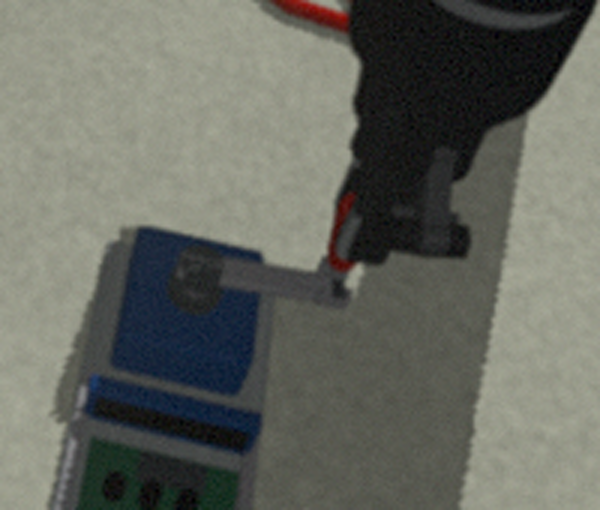

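The handle stands upright in the grip at crop (342,230), and the arm is free. Now I'll lead it round in small arcs, watching the tangential force.

```bash
python3 - <<'E'
from h import *
t=0
while t<2.95:
    t=t+(.2 if t<1.75 else .08)
    hit=ctrl.move_l(tcp(t,1.57),vel=45,threshold=14); s=sensors.read_state(); a=PH0-t
    tan=np.array([np.sin(a),-np.cos(a)]); rad=np.array([np.cos(a),np.sin(a)])
    ft=s["force"][:2]@tan; print(round(t,2),hit,"tan",ft.round(1),"rad",(s["force"][:2]@rad).round(1),"z",s["force"][2].round(1),round(s["grip_width"],1),round(s["t"],2))
    if t>1.5 and (hit or ft<-12): break
    if hit: break
open("t.txt","w").write(str(t))
_,p,d=grab("scene"); save("s3",cv2.resize(p[230:400,300:500],None,fx=3,fy=3,interpolation=cv2.INTER_CUBIC))
E
```

```text
0.2 False tan -0.3 rad -3.3 z 4.2 13.4 8.57
0.4 False tan -0.7 rad -1.0 z 5.7 13.4 8.99
0.6 False tan -0.3 rad -1.3 z 5.1 13.2 9.41
0.8 False tan 0.0 rad -1.5 z 5.4 13.7 9.82
1.0 False tan -0.1 rad -1.3 z 6.9 13.5 10.24
1.2 False tan 0.8 rad -2.1 z 6.6 13.5 10.66
1.4 False tan 0.3 rad -3.4 z 7.3 13.1 11.07
1.6 False tan 0.6 rad -4.6 z 9.2 13.5 11.49
1.8 False tan 0.8 rad -5.9 z 9.2 13.1 11.91
1.88 False tan -0.7 rad -6.4 z 9.2 13.3 12.17
1.96 False tan 0.5 rad -4.6 z 8.6 12.9 12.43
2.04 False tan -1.6 rad -4.8 z 8.8 13.4 12.68
2.12 False tan -10.0 rad -5.7 z 8.5 13.6 12.94
2.2 False tan -18.2 rad -5.4 z 5.8 13.5 13.2
```

View pics/s3.png

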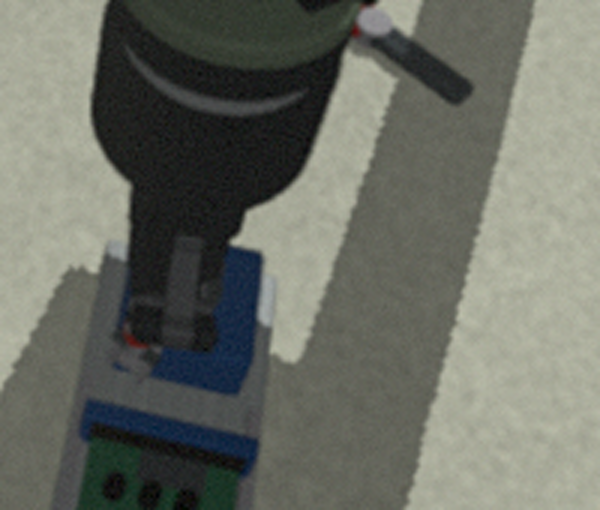

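The handle stands at crop (135,345) after about 2.1 rad. The tangential force rose sharply there (−1.6, −10, then −18 N), so it is on the stop. I'll ease the preload, let go, back off upwards and check.

```bash
python3 - <<'E'
from h import *
ctrl.move_l(tcp(2.12,1.57),vel=20); ctrl.hold(.2); s=sensors.read_state();print(s["force"].round(1))
ctrl.gripper_to(45); s=sensors.read_state(); ctrl.move_l(s["eef_pos"]+[0,0,70],vel=100)
# wrist look: camera straight above pivot-ish point
T=optics.camera_params("wrist")["T_tool_cam"]; a=PH0-2.1
c=np.r_[AX+40*np.array([np.cos(a),np.sin(a)]),0]; off=R0@T[:3,3]; off[2]=0
q=ctrl.solve_ik(np.r_[(c-off)[:2],270],R0); print(q)
if q is not None: ctrl.move_ptp(np.r_[(c-off)[:2],270],R0)
ctrl.hold(.3)
s,p,d=grab("wrist"); np.savez("w2s",pos=s["eef_pos"],rot=s["eef_rot"]);save("w2",p); np.save("w2d",d)
_,p2,_=grab("scene"); save("s4raw",p2); _,p3,_=grab("top"); save("t4raw",p3); print(s["t"])
f=lambda x:cv2.resize(x,(400,400),interpolation=cv2.INTER_CUBIC)
save("m4",np.hstack([f(p[60:240,200:380]),f(p2[280:420,290:430])]))
E
```

```text
[-4.8 10.3  6.4]
[ 1.26244724e-01  3.97259248e-01  1.26894754e+00 -4.44089210e-16
  1.47538587e+00 -4.03197515e-01]
15.8083
```

View pics/m4.png

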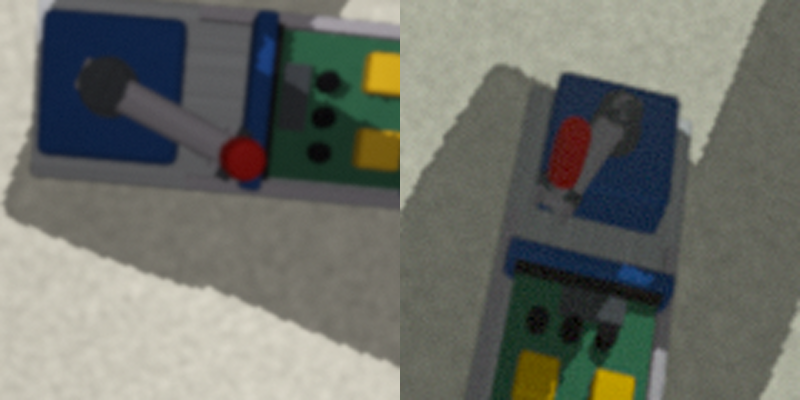

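After release, the wrist view (left) shows the handle end-on as a red disc at (243,158), so it is close to upright. The jaw is up against the board's edge. I'll measure the tilt and the arm angle.

```bash
python3 - <<'E'
from h import *
z=np.load("w2s.npz"); s=dict(eef_pos=z["pos"],eef_rot=z["rot"])
def red(f,x0,x1,y0,y1):
    p=cv2.imread(f)[:,:,::-1].copy();h=cv2.cvtColor(p,cv2.COLOR_RGB2HSV)
    m=cv2.inRange(h,(0,130,40),(8,255,255))|cv2.inRange(h,(172,130,40),(180,255,255))
    k=np.zeros_like(m);k[y0:y1,x0:x1]=m[y0:y1,x0:x1];return np.argwhere(k)[:,::-1]
w=red("pics/w2.png",200,380,60,240); (cx,cy),r=cv2.minEnclosingCircle(w.astype(np.int32)); print(w.mean(0),cx,cy,r)
P=pts("wrist",s,[w.mean(0)],z=142)[0]; v=P[:2]-AX; print("tip",P,"r",np.hypot(*v),"turn",PH0-np.arctan2(v[1],v[0]))
# arm bar direction: pixels on bar centre line (crop->full /2.222)
b=np.array([[130,98],[180,127],[215,148]])*180/400+[200,60]; B=pts("wrist",s,b,z=75)[:,:2]-AX; print("bar turn",PH0-np.arctan2(B[:,1],B[:,0]),B)
# scene: end points of red blob; rays vs vertical line at (r,turn)
sc=red("pics/s4raw.png",290,430,280,420).astype(float); c=sc.mean(0); e=np.linalg.svd(sc-c,full_matrices=False)[2][0]; t=(sc-c)@e
C=optics.camera_params("scene")
def proj(X):
    x=np.array(C["R"])@X+C["t"]; x=x[:2]/x[2]; x=x*(1+C["k1"]*x@x); return np.array(C["mtx"])[:2,:2]@x+np.array(C["mtx"])[:2,2]
print("scene red axis deg",np.degrees(np.arctan2(e[1],e[0])),"len",np.ptp(t),"centre",c)
for turn in(2.05,2.1):
  u=np.r_[np.cos(PH0-turn),np.sin(PH0-turn),0]; pv=np.r_[AX,86]+60*u
  for f in(1.4,1.5,1.57,1.65):
    g=lambda L:proj(pv-u*L*np.cos(f)+[0,0,L*np.sin(f)]); q=g(56)-g(12); print(turn,f,np.degrees(np.arctan2(q[1],q[0])).round(1),g(34).round(1))
E
```

```text
[309.     130.9125] 309.19232177734375 130.73077392578125 10.338300704956055
tip [635.36917569 228.18166596 142.        ] r 59.625092799821076 turn 2.056926712613342
bar turn [2.07355848 2.08233987 2.0877253 ] [[12.71322255  0.3392704 ]
 [36.36947558  0.65103578]
 [53.27722452  0.66670671]]
scene red axis deg 105.58143970912413 len 24.998245721469935 centre [348.86923077 332.98846154]
2.05 1.4 -69.4 [350.  330.1]
2.05 1.5 -71.9 [348.6 331.9]
2.05 1.57 -74.2 [347.6 333.2]
2.05 1.65 -77.6 [346.4 334.9]
2.1 1.4 -68.9 [348.1 328.8]
2.1 1.5 -71.9 [346.7 330.5]
2.1 1.57 -74.6 [345.6 331.8]
2.1 1.65 -78.7 [344.3 333.4]
```

```bash
python3 -c "
from h import *
s=sensors.read_state();print(s['t'],s['force'].round(1));ctrl.finish_job()"
```

```text
15.9583 [ 0.5 -0.4  0.9]
the job is handed in; nothing more can be done
```

The blue clamp is closed on its board and the job is handed in, at 16.0 s of the 43 s allowed. I pinched the red handle, raised it upright, led the crank clockwise by it to the stop, then let go and backed away.

- **Crank:** It turned about 2.06 rad clockwise. The resistance then rose from under 2 N to 18 N over about 0.15 rad, and it was still about 11 N after I eased off before letting go. I took that as the stop. The crank's absolute starting angle was not measured directly, but 2.06 rad fits the stated start of 0 to 0.8 with the stop at 2.8.
- **Handle:** After release its tip is 59.6 mm from the crank's axis (60 mm if upright). In the scene picture its slope matches a fold angle of about 1.57 rad.
- **Jaw:** In the wrist picture the jaw is up against the board's edge. I did not measure the gap.
- **Agreement and contact:** The wrist picture gave the final crank angle as 2.06 rad from the handle tip and 2.07 to 2.09 from the bar. That is within calibration error. The tool force was about zero when I handed in. The arm never went near the grey clamp, though I did not measure it again afterwards.

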